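# Click the snap lid of a sample box shut all the way round

## Robot

A 6-joint arm with a two-finger parallel gripper is mounted at the origin on the work surface. World frame = base frame: x ahead of the robot, y to its left, z up, the work surface at z = 0. Lengths are in mm, angles in rad, forces in N, time in s.
With the tool pointing down it reaches from about 300 to 850 mm from the base axis. Payload 4.2 kg.
Tool frame: the origin (TCP) lies at the very end of the fingers, on their centre line; the grasp point (between the pads) lies tcp_to_grasp behind it (tcp_to_grasp is the distance from the TCP to the grasp point, in mm); z points along the fingers, y is the direction in which the jaws open and shut (so a half turn about z gives the same grasp; the last joint's range is limited). The gripper opens to 91 mm and grips with 3 to 60 N. Pads are 32 mm wide; open, the fingers measure 118 mm over their backs; the gripper's body (76 mm by 178 mm) begins 60 mm behind the grasp point.
Start: joints at [-1.166, 0.32, 1.565, -0, 1.257, -0.02], TCP at [236.985, -523.91, 213.976] pointing down, gripper open.
Joint ranges: [-3.11, 3.11], [-0.84, 2.01], [0.21, 2.61], [-1.34, 4.49], [0.05, 2.63], [-2.56, 2.56]. Speed limits (rad/s): [2.57, 2.57, 3.14, 3.14, 3.14, 3.14].

## Interface

Orientations are given as a unit quaternion [x, y, z, w].
In Python, from station import * gives the robot as it stands. Calls block until the motion is done:
- move_ptp(position, orientation): joint-space move of the TCP to a pose.
- move_straight(position, rotation=None, vel=150, threshold=None): straight line of the TCP; rotation=None keeps the orientation; vel is the mean speed in mm/s. With threshold (N) it stops when the force on the tool has changed by that much, and returns True; else False.
- move_j(angles): joint-space move.
- open_jaws() and grab(grasp_force=None): open the fingers fully, or close them until they stop; grasp_force is the grip in N (None keeps the last).
- hold(seconds).
- inverse_kinematics(position, orientation): joint angles nearest the present ones, or None.
- capture(name): name is "side" or "top"; returns a dict with "image" (420x560x3 uint8, red, green, blue), "fx", "fy", "cx", "cy" (pixels), "R" (3x3) and "t" (3): a world point X has camera coordinates R X + t. Camera axes: x right, y down, z forward; pixel columns grow to the right and rows downward; lengths in mm; the calibration is good to about 2 mm. A picture is of the moment at which its call begins. There is no depth.
A pose or a line that the arm cannot do raises IKError and nothing moves.
- finish_job(): hands the job in, once; it reports no verdict.
Readings, each from a call of its own:
- read_time(): time.
- read_joints(): joint angles.
- read_qd(): joint speeds.
- read_joint_torque(): joint torques, N m.
- read_tool_pos(): TCP position.
- read_eef_rot(): TCP orientation.
- read_contact_force(): force on the tool from outside, world axes, zero at the start.
- read_wrist_torque(): the same for the moment, N m.
- read_width(): finger opening in mm.
Only numpy, scipy, OpenCV 4.12 (cv2) and the standard library are available. Lean on these libraries where they do the work, as an engineer would, in place of code of your own. Each camera call takes 0.05 s, during which the arm holds its last target.

## Task

The lid lies on the sample box but its rim is still standing up on all four sides. Press down the rim section on each side, one after another, with your fingertips until every one of the four has clicked shut and stays flush with the lid's corners. Only press: do not lift the box, tip it or shove it along the bench, and leave the bottle, jar, vial and vial rack beside it where they are.

Things in the scene. Friction and masses are not known exactly. Their poses are not given: they have to be found in the camera images.
- sample_box: Loose box: white body 134 x 184 x 56 mm high, about 0.9 kg, grey snap lid 150 x 200 mm (long way = box y). Origin: centre of the underside, z up. Fixed lid panel (78 x 128 mm) and four fixed corner blocks (36 mm square) have tops 70 mm up. On each side between the corners is one hinged rim section: unclicked, its outer edge stands about 9 mm above the corners; clicked, it is flush.
- press_back (a point): Point on top of the back (+x of the box) rim section, midway along it, 11 mm in from its outer edge: the place to press. Moves with the section: about 76 mm above the bench unclicked, 70 mm shut. Section 124 mm long, 34 mm deep from its hinge at the lid panel to the outer edge, 18 mm skirt.
- press_left (a point): The same point on the left (+y of the box) rim section, which is 74 mm long, 34 mm deep.
- press_front (a point): The same point on the front (-x of the box) rim section, 124 mm long, 34 mm deep.
- press_right (a point): The same point on the right (-y of the box) rim section, 74 mm long, 34 mm deep.
- rim_back (a joint): Angle of the back rim section, rad: 0 standing up (unclicked), 0.26 flush and clicked shut. It springs back to 0 if let go before about 0.1; past about 0.14 it snaps to 0.26 by itself and stays. Pressed at its press point it gives way at about 10 N, then yields easily; pressed nearer the hinge it needs more.
- rim_left (a joint): Angle of the left rim section, likewise.
- rim_front (a joint): Angle of the front rim section, likewise.
- rim_right (a joint): Angle of the right rim section, likewise.
- reagent_bottle: Bystander: brown bottle with white cap, 56 mm across, 125 mm high, standing loose; origin at the centre of its foot.
- jar: Bystander: clear jar with black cap, 52 mm across, 60 mm high, loose; origin at the centre of its foot.
- vial: Bystander: small clear vial with black cap, 24 mm across, 45 mm high, loose; origin at the centre of its foot.
- vial_rack: Bystander: white rack 50 x 130 mm, 28 mm high, with small vials up to 45 mm high, loose; origin at the centre of its underside.

How it is judged:
By the outcome, as a careful person would: the job done as asked, in the order asked, and still so for the second after the job is handed in, with the robot touching nothing.
It also fails if it takes over 42 s, if anything falls off the work surface, if the arm or the gripper's body presses on something with over 40 N, if the wrist force passes 120 N, or if a joint passes its speed limit or range.

## Working session

There is one attempt and no reset: what is moved stays moved. The work goes in short steps, each a Python script; the robot and the scene stay as the last script left them, time stands still between calls to the robot, and variables do not carry over. Pictures are saved under pics/ and viewed, and the job is handed in when it is done.

```bash
mkdir -p pics; ls
python3 - <<'E'
from station import *
import cv2,numpy as np
for n in("top","side"):
    c=capture(n); cv2.imwrite(f"pics/{n}0.png",c["image"][:,:,::-1]); np.savez(f"{n}0.npz",**c)
    print(n,c["fx"],c["cx"],c["cy"],np.round(c["R"],3).tolist(),c["t"], -np.array(c["R"]).T@np.array(c["t"]))
print(read_time(),read_eef_rot(),read_tool_pos(),read_width())
E
```

```text
pics
top 399.251462153093 282.77068530796765 206.4270495178019 [[-0.011, -1.0, -0.008], [-1.0, 0.011, -0.029], [0.029, 0.008, -1.0]] [ 83.44282093 593.94853015 845.08892707] [569.70758437  70.63189342 862.76141513]
side 542.6491834459232 270.9413017145455 215.92586088605026 [[-0.992, -0.13, 0.009], [-0.09, 0.635, -0.767], [0.093, -0.761, -0.642]] [ 597.61071986   50.58231257 1200.37621666] [484.94206027 959.14816093 803.40911616]
0.1 [ 9.77527620e-01  2.10805993e-01 -1.46275763e-04 -7.51394529e-04] [ 236.80559285 -523.49822068  213.20915886] 91.59805340297304
```

View pics/top0.png

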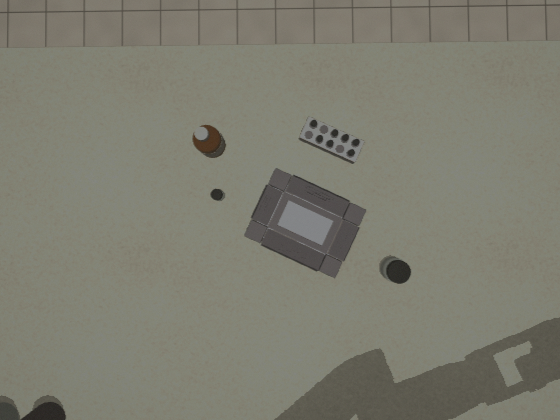

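View pics/side0.png

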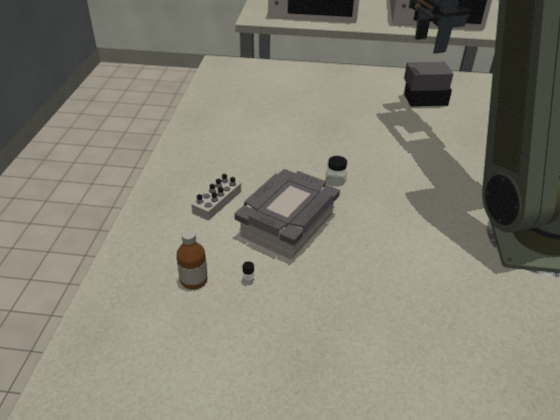

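The top view shows the box at about (305,223) with its lid corners near (278,170), (365,210), (335,276) and (246,235). The rack is at (332,140), the bottle at (207,138), the vial at (217,194) and the jar at (398,271). Next I'll zoom in and mask the lid.

```bash
cat > h.py <<'E'
import numpy as np,cv2
def ray(c,uv,z):
    R=np.array(c["R"]);t=np.array(c["t"]);C=-R.T@t
    d=R.T@np.array([(uv[0]-c["cx"])/c["fx"],(uv[1]-c["cy"])/c["fy"],1.])
    return C+d*(z-C[2])/d[2]
def proj(c,X):
    p=np.array(c["R"])@np.array(X)+np.array(c["t"]);return np.array([c["fx"]*p[0]/p[2]+c["cx"],c["fy"]*p[1]/p[2]+c["cy"]])
E
python3 - <<'E'
import cv2,numpy as np
from h import *
c=dict(np.load("top0.npz"));im=c["image"]
s=dict(np.load("side0.npz"))
a=cv2.resize(im[150:300,220:420,::-1],None,fx=4,fy=4,interpolation=cv2.INTER_CUBIC);cv2.imwrite("pics/topz.png",cv2.convertScaleAbs(a,alpha=1.6))
a=cv2.resize(s["image"][140:290,180:360,::-1],None,fx=4,fy=4,interpolation=cv2.INTER_CUBIC);cv2.imwrite("pics/sidez.png",cv2.convertScaleAbs(a,alpha=1.6))
print(im[220,258],im[250,290],im[222,305],im[260,230],im[180,281])
E
```

```text
[84 80 78] [80 75 75] [131 132 133] [133 134 119] [88 84 83]
```

View pics/topz.png

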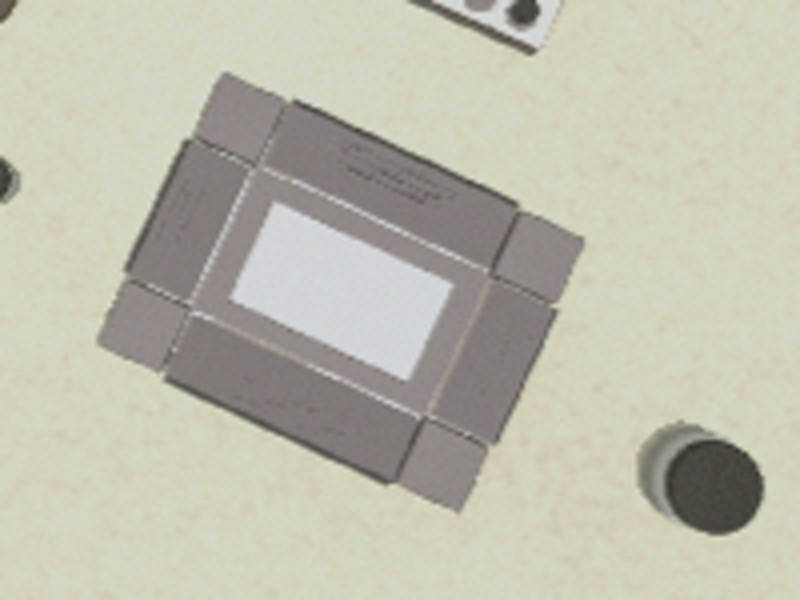

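View pics/sidez.png

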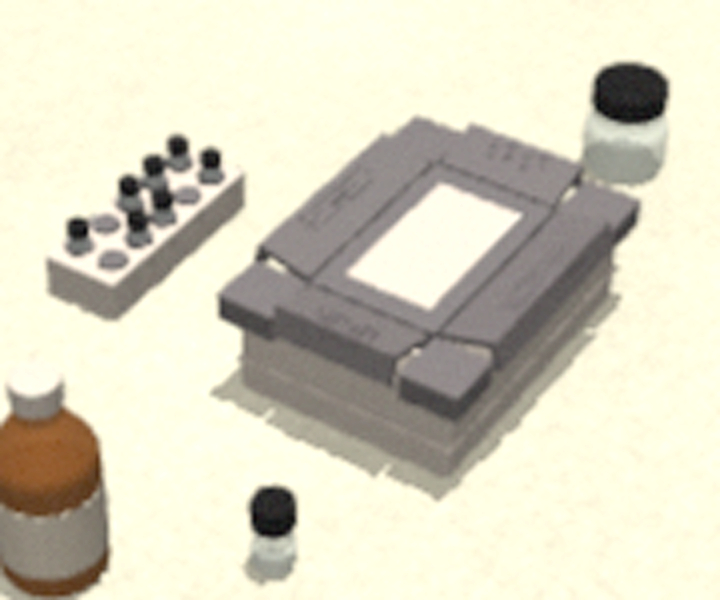

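```bash
cat > m.py <<'E'
from h import *
c=dict(np.load("top0.npz"));s=dict(np.load("side0.npz"))
P=[((u+.5)/4-.5+220,(v+.5)/4-.5+150) for u,v in((225,72),(584,238),(461,513),(98,344))] # +x+y, +x-y, -x-y, -x+y
W=np.array([ray(c,p,70) for p in P])[:,:2]
ctr=W.mean(0); ey=(W[0]-W[1]+W[3]-W[2]);ey/=np.linalg.norm(ey);ex=np.array([ey[1],-ey[0]])
PP={k:ctr+d for k,d in dict(back=64*ex,left=89*ey,front=-64*ex,right=-89*ey).items()}
yaw=np.arctan2(ex[1],ex[0])
E
python3 - <<'E'
from m import *
n=np.linalg.norm
print(W.round(1),ctr,np.degrees(yaw),[n(W[i]-W[(i+1)%4]).round(1) for i in range(4)])
im=c["image"];m=np.zeros(im.shape[:2],np.uint8);m[200:245,277:335]=(im[200:245,277:335].min(2)>110)*255
k=max(cv2.findContours(m,0,2)[0],key=cv2.contourArea)
r=cv2.minAreaRect(k);b=np.array([ray(c,p,70)[:2] for p in cv2.boxPoints(r)])
print("label",b.mean(0),[n(b[i]-b[(i+1)%4]).round(1) for i in range(2)],r, np.degrees(np.arctan2(*(b[1]-b[0])[::-1])))
# side check: triangulated by plane z=70 label
im=s["image"];m=np.zeros(im.shape[:2],np.uint8);m[180:222,262:316]=(im[180:222,262:316].min(2)>120)*255
k=max(cv2.findContours(m,0,2)[0],key=cv2.contourArea);M=cv2.moments(k)
u=(M["m10"]/M["m00"],M["m01"]/M["m00"]);print("side label",cv2.contourArea(k),u,ray(s,u,70))
print(PP)
from station import *
from scipy.spatial.transform import Rotation as Ro
for a in (0,90,180,270):
    q=(Ro.from_euler("z",yaw+np.radians(a))*Ro.from_euler("x",np.pi)).as_quat()
    print(a,[np.round(j,2).tolist() if (j:=inverse_kinematics([*p,70],q)) is not None else None for p in PP.values()])
print(tcp_to_grasp if 'tcp_to_grasp' in globals() else '')
E
```

```text
[[670.5  89.5]
 [585.9 -87.6]
 [450.8 -24.7]
 [535.9 153.9]] [560.77310993  32.76825193] -25.50215645526248 [np.float64(196.3), np.float64(149.0), np.float64(197.9), np.float64(149.2)]
label [561.1109598   33.50832147] [np.float64(53.1), np.float64(97.6)] ((304.6971130371094, 222.29200744628906), (49.2359504699707, 26.76260757446289), 25.016895294189453) -25.62391815209841
side label 642.5 (288.00804150453956, 200.83891050583657) [561.55788801  32.91854677  70.        ]
{'back': array([618.53753108,   5.21336762]), 'left': array([599.09162093, 113.09690009]), 'front': array([503.00868879,  60.32313624]), 'right': array([522.45459894, -47.56039623])}
0 [[-0.01, 0.5, 1.66, -0.0, 0.98, 2.01], [0.17, 0.49, 1.68, -0.0, 0.97, 2.18], [0.1, 0.35, 1.92, -0.0, 0.87, 2.11], [-0.11, 0.38, 1.88, -0.0, 0.88, 1.9]]
90 [[-0.01, 0.5, 1.66, -0.0, 0.98, 0.43], [0.17, 0.49, 1.68, -0.0, 0.97, 0.61], [0.1, 0.35, 1.92, -0.0, 0.87, 0.54], [-0.11, 0.38, 1.88, -0.0, 0.88, 0.33]]
180 [[-0.01, 0.5, 1.66, 0.0, 0.98, -1.14], [0.17, 0.49, 1.68, 0.0, 0.97, -0.96], [0.1, 0.35, 1.92, 0.0, 0.87, -1.03], [-0.11, 0.38, 1.88, 0.0, 0.88, -1.24]]
270 [None, [0.17, 0.49, 1.68, 0.0, 0.97, -2.53], None, None]
18.8
```

The measurements agree: the lid measures about 197 x 149 mm, and the label centre from the two views matches within 1 mm. I'll press the back section first.

```bash
cat > press.py <<'E'
from m import *
from station import *
from scipy.spatial.transform import Rotation as Ro
q=(Ro.from_euler("z",yaw+np.pi/2)*Ro.from_euler("x",np.pi)).as_quat()
def press(k):
    x,y=PP[k]
    move_straight([x,y,125],q,vel=150) if read_tool_pos()[2]<130 else move_ptp([x,y,125],q)
    move_straight([x,y,90],vel=100); f0=np.array(read_contact_force())
    for z in (80,77,75,73,71.5,70.5):
        hit=move_straight([x,y,z],vel=25,threshold=30)
        print(k,z,hit,np.round(read_tool_pos(),1),np.round(np.array(read_contact_force())-f0,1))
        if hit: break
    move_straight([x,y,125],vel=100)
    print(read_time())
E
python3 - <<'E'
from press import *
grab(10); print(read_width())
press("back")
for n in("top","side"):
    c=capture(n);im=c["image"][:,:,::-1];a=im[150:300,220:420] if n=="top" else im[140:290,180:360]
    cv2.imwrite(f"pics/{n}1.png",cv2.convertScaleAbs(cv2.resize(a,None,fx=4,fy=4,interpolation=cv2.INTER_CUBIC),alpha=1.6))
E
```

```text
0.5928309960671326
back 80 False [618.5   5.3  79.9] [-0.4  0.5  0.1]
back 77 False [619.2   5.2  78.1] [-0.5  1.2  4.9]
back 75 False [619.6   5.1  76.1] [-0.1 -0.2  4.5]
back 73 False [618.    5.3  72.4] [-0.5  0.8  0. ]
back 71.5 False [618.1   5.3  70.9] [ 0.4  0.2 -1. ]
back 70.5 False [618.5   5.2  70.4] [-0.4 -0.2  0.8]
6.8167
```

View pics/side1.png

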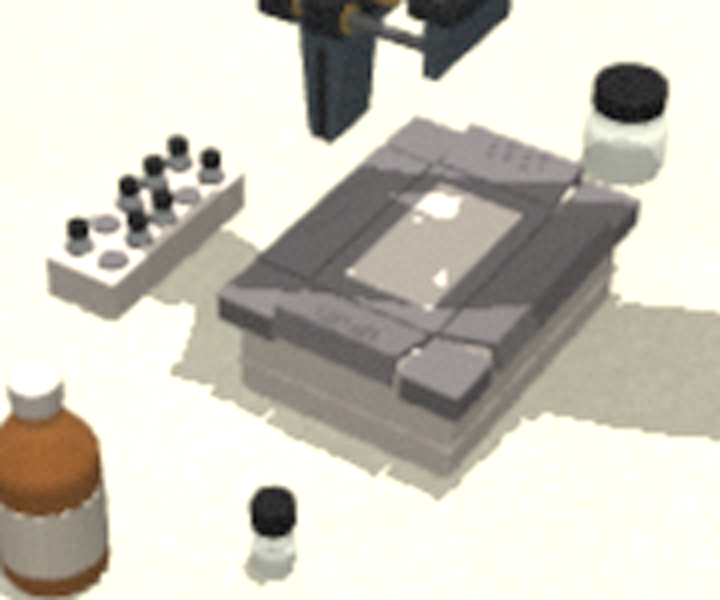

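The side view shows the back section flush: the gap at (270,262) has closed, and the force trace shows the snap. The box and bystanders haven't moved. I'll do the other three now.

Run:
```python
from press import *
for k in("left","front","right"): press(k)
move_ptp([300,-350,230],q)
for n in("top","side"):
    c=capture(n);im=c["image"][:,:,::-1];np.savez(f"{n}2.npz",**c);a=im[150:300,220:420] if n=="top" else im[140:290,180:360]
    cv2.imwrite(f"pics/{n}2.png",cv2.convertScaleAbs(cv2.resize(a,None,fx=4,fy=4,interpolation=cv2.INTER_CUBIC),alpha=1.6))
print(read_time())
```

```text
left 80 False [599.1 113.1  79.9] [ 0.3  0.1 -0.3]
left 77 False [599.7 113.4  78.1] [-0.4 -0.8  6.2]
left 75 False [599.8 113.7  75.7] [1.7 1.1 0.5]
left 73 False [598.4 112.7  72.2] [ 1.  -0.2 -1.8]
left 71.5 False [598.8 112.9  71. ] [ 1.4 -1.2 -0.4]
left 70.5 False [599.1 113.1  70.4] [ 0.9  0.2 -1. ]
10.8083
front 80 False [503.   60.3  80. ] [-1.8 -0.5  1.1]
front 77 False [503.6  60.4  77.8] [-1.6 -0.5  5.7]
front 75 False [503.2  60.6  75.6] [-1.7  0.1  3.7]
front 73 False [502.9  60.2  72.6] [-1.5 -0.9  0. ]
front 71.5 False [502.9  60.3  71.2] [-1.2 -0.9  1.3]
front 70.5 False [503.   60.3  70.4] [-1.1 -1.   0.4]
14.7
right 80 False [522.4 -47.6  79.9] [-0.6  2.1 -0.4]
right 77 False [522.9 -47.9  77.8] [-3.4  1.2  5.7]
right 75 False [522.7 -47.9  75.3] [-0.7 -0.1  1.5]
right 73 False [522.2 -47.3  72.6] [ 0.1  1.1 -0.8]
right 71.5 False [522.3 -47.4  71.2] [-0.6  1.3  0.2]
right 70.5 False [522.4 -47.5  70.4] [-0.7  1.2 -0. ]
18.5917
20.1417
```

View pics/side2.png

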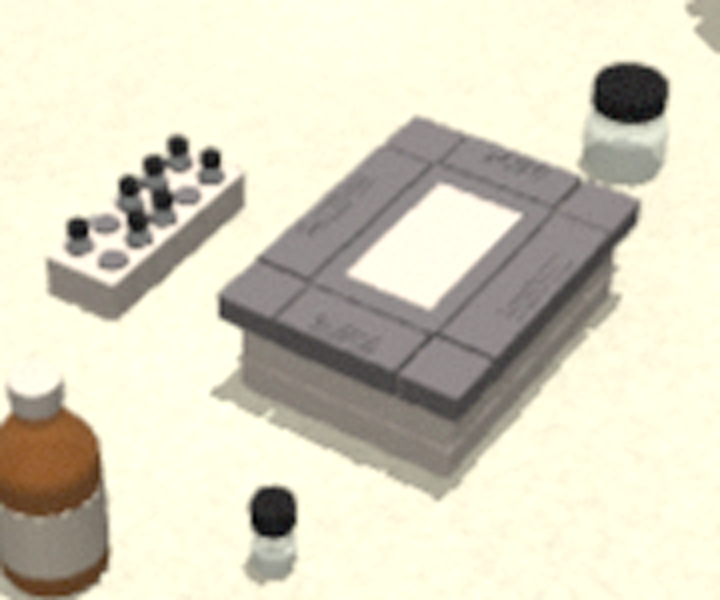

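View pics/top2.png

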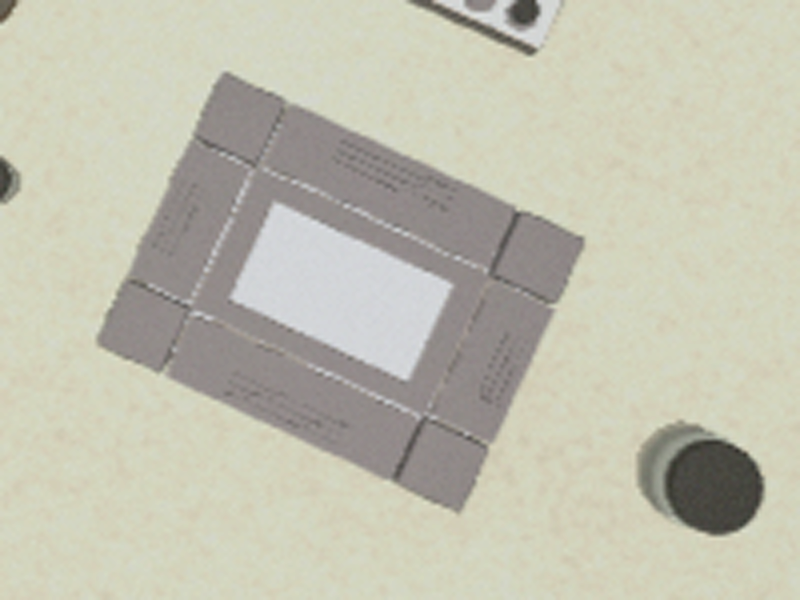

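Both views show all four sections flush with the corner blocks. The lid outline is unbroken, with corners at the same pixels as before, (225,72), (584,238), (461,513) and (98,344) in the zoomed top view. The bystanders haven't moved either, so I'll hand the job in.

Run:
```python
from station import *
finish_job(); print(read_time())
```

```text
the job is handed in; nothing more can be done
the job is handed in; nothing more can be done
```

I pressed the four rim sections shut one after another, in the order back, left, front, right, using the closed fingertips. I then moved the arm clear and handed the job in at about 20 s.

- **Rim sections:** The sampled press force peaked at about 6 N on each side, then dropped away as the section snapped. The last top and side pictures, taken after the arm had moved clear, show all four sections flush with the corner blocks.
- **Box and bystanders:** By eye, the box corners are at the same pixels as at the start, and the jar, vial, rack and bottle look unmoved in those pictures.
- **Disagreements:** The 6 N reading is below the 10 N expected for a section to give way. The force was only read between short steps, so the true peak may have been missed. The lid measured about 197 x 149 mm against the 200 x 150 mm given, which is roughly the calibration error.
- **Assumption:** I took "back" to be the long side farther from the robot. The pictures alone don't rule out the box being turned by half a turn.

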